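Nest three storage pots from the camera shelf

ROBOT

A 6-joint arm with a two-finger parallel gripper is mounted at the origin on the work surface. World frame = base frame: x ahead of the robot, y to its left, z up, the work surface at z = 0. Lengths are in m, angles in rad, forces in N, time in s.
With the tool pointing down it reaches from about 0.35 to 0.85 m from the base axis. Payload 8.1 kg.
Tool frame: the origin (TCP) lies on the centre line of the jaws, within the pads' length; the fingertips stand 19 mm ahead of it and the grasp point (between the pads) is the TCP (arm.tip_extent is the distance from the TCP to the fingertips, in m); z points along the fingers, y is the line along which they close (so a half turn about z gives the same grasp; the last joint's range is limited). The gripper opens to 85 mm and grips with 20 to 120 N. Pads are 22 mm wide; open, the fingers measure 114 mm over their backs; the gripper's body (76 mm by 85 mm) begins 54 mm behind the grasp point. The pads swing forward as they close: fully open they stand 13 mm farther back than shut.
Start: joints at [-1.379, 0.13, 1.488, -0, 1.523, -0.085], TCP at [0.164, -0.577, 0.25] pointing down, gripper open.
Joint ranges: [-2.96, 2.96], [-0.89, 2.26], [0.02, 2.5], [-1.34, 4.48], [0, 2.73], [-2.66, 2.66]. Speed limits (rad/s): [2.39, 2.39, 2.79, 3.14, 3.14, 3.14].

INTERFACE

Orientations are given as a unit quaternion [x, y, z, w].
In Python, from cell import arm, snapshot gives the robot as it stands.
- The arm moves only by the tool arm_command, never from a script. Its argument "series" is a list that holds one entry, the list of rows, each a list of 7 numbers: the shift along the tool's x, y, z in cm, then the turn, a rotation vector about the tool's x, y, z in degrees, then the finger opening in cm, from 0 to 8.54. A call has 1 to 20 rows; each row shifts and turns the commanded pose from where the row before left it, along the tool's axes as they then stand; what a row does not reach is not made up. A row lasts 1/8 s, in which the tool goes at most 62.5 mm and 10.7 degrees, less where a joint would pass 70% of its speed; a pose out of reach is approached as far as the arm can. A call with a gripper value outside its range is refused whole. The fingers move at their own pace and stop on an object; the grip force is fixed at half the most. Time passes only in rows, so rows that do not move let the fingers close. It gives the time, the measured TCP pose, the force, the opening and the grip force at its end, in the units of the state.
- arm.state(): the state, without advancing time (a new reading comes with each control period).
- snapshot(name): name is "scene" or "top" or "wrist"; returns a dict with "img" (384x512x3 uint8, blue, green, red), "depth" (384x512 float32, m along the optical axis (not along the pixel's ray), 0 where there is no reading), "mtx" (3x3 intrinsics, pixels), "k1" (the pictures are not rectified: a ray, as slopes to the right and down, at radius r is drawn at 1 + k1 r^2 times it, then the intrinsics apply), "pose" (4x4, takes a point from camera to world coordinates). Camera axes: x right, y up, looking along -z (the intrinsics and any distortion apply to the point x, -y, -z); pixel columns grow to the right and rows downward; lengths in m; the calibration is good to about 2 mm. A picture is of the moment at which its call begins.
- arm.finish_job(): hands the job in; it is judged then, once.
The state is a dict: "time_s": time; "joint_positions": joint angles; "qd": joint speeds; "effort": joint torques, N m; "tool_pos": TCP position; "orientation": TCP orientation; "ft_force": force on the tool from outside, world axes, zero at the start; "ft_torque": the same for the moment, N m; "finger_gap": opening from 0.0 (shut) to 1.0 (fully open); "finger_force": force on a finger pad.
Only numpy, scipy, OpenCV 4.12 (cv2) and the standard library are available. Lean on these libraries where they do the work, as an engineer would, in place of code of your own. Each camera call takes 0.05 s, during which the arm holds its last target. There are 200 camera calls.

TASK

Three plain grey square pots are to be stored one inside the other. First stand the fallen narrow pot upright on the bench, mouth up, and let go of it; then, with the widest pot left where it stands, nest the middle pot in the widest and the narrow pot in the middle one, each mouth up and fully down on the floor of the next. Lower them in gently rather than dropping them, and leave the camera, the lens and the carton alone.

Things in the scene. Friction and masses are not known exactly. Their poses are not given: they have to be found in the camera images.
- pot_large: widest pot: open-topped square grey plastic pot, 84 x 84 mm outside, 58 mm high, walls and floor 4 mm thick (inside 76 x 76 mm). Stands upright on the bench; too wide to grip across. Origin at the centre of its underside, z up through the mouth, x and y square to its walls.
- pot_medium: middle pot: same make, 64 x 64 mm outside, 88 mm high, walls and floor 4 mm (inside 56 x 56 mm), so it stands 34 mm proud of the widest pot when nested. Stands upright on the bench. Origin at the centre of its underside, z up through the mouth, x and y square to its walls. 0.1 to 0.2 kg.
- pot_small: narrow pot: same make, 44 x 44 mm outside, 116 mm long, walls and floor 4 mm, so it stands 32 mm proud of the middle pot when nested. At the start it lies on one side on the bench. Origin at the centre of the outside of its closed end; its x axis runs along the pot from the closed end to the mouth, y and z are square to its walls. 0.08 to 0.17 kg.
- camera: bystander: black and silver 35 mm camera, 136 mm wide, 70 mm deep with its lens, 88 mm high; origin at the centre of its underside, lens towards its -x.
- lens: bystander: black round lens standing on end, diameter 62 mm, 60 mm high; origin at the centre of its underside.
- film_carton: bystander: closed cardboard carton, 50 (x) x 80 (y) x 50 mm high; origin at the centre of its underside.
Things that resemble listed ones, but are neither listed nor needed, are in the scene too. Leave any blue or orange look-alike of the pot_large alone.

How it is judged:
By the outcome, as a careful person would: the job done as asked, in the order asked, and still so for the second after the job is handed in, with the robot touching nothing.
It also fails if it takes over 69 s, if anything falls off the work surface, if the arm or the gripper's body presses on something with over 40 N, if the wrist force passes 120 N, or if a joint passes its speed limit or range.

## Working session

There is one attempt and no reset: what is moved stays moved. The work goes in short steps, Python scripts to look and compute and a tool call to move; the robot and the scene stay as the last step left them, time stands still between calls to the robot, and variables do not carry over. Pictures are saved under pics/ and viewed, at most 10 in all, crops included, and the job is handed in when it is done.

Besides the shell and the picture viewer there is one more tool, called in YAML: its name, and indented under it one key for each argument. arm_command: Moves the arm, as the interface text tells. Its arguments: {"type":"object","properties":{"series":{"type":"array"}},"required":["series"]}

```bash
mkdir -p pics; ls
cat > h.py <<'E'
import numpy as np, cv2
from cell import arm, snapshot
def cloud(s):
    h,w=s["depth"].shape; u,v=np.meshgrid(np.arange(w),np.arange(h))
    d=cv2.undistortPoints(np.stack([u,v],-1).reshape(-1,1,2).astype(np.float64),s["mtx"],np.array([s["k1"],0,0,0,0.])).reshape(h,w,2)
    # k1 per radius
    z=s["depth"]; P=np.stack([d[...,0]*z,-d[...,1]*z,-z],-1)
    W=P@s["pose"][:3,:3].T+s["pose"][:3,3]; W[z==0]=np.nan
    return W
E
python3 - <<'E'
from h import *
for n in("top","scene"):
    s=snapshot(n); cv2.imwrite(f"pics/{n}0.png",cv2.resize(s["img"],(768,576))); np.savez(f"{n}0.npz",W=cloud(s),**s)
    print(n,s["k1"],s["mtx"],s["pose"].round(3))
print(arm.state())
E
```

```text
pics
top -0.09932596535560739 [[417.65176065   0.         258.62398384]
 [  0.         417.65176065 190.83366325]
 [  0.           0.           1.        ]] [[-0.021  0.988 -0.156  0.384]
 [-1.    -0.019  0.01   0.02 ]
 [ 0.007  0.156  0.988  1.233]
 [ 0.     0.     0.     1.   ]]
scene -0.07046286498951755 [[468.77816039   0.         260.09008597]
 [  0.         468.77816039 190.81530584]
 [  0.           0.           1.        ]] [[-0.751 -0.341  0.566  1.226]
 [ 0.661 -0.413  0.627  0.758]
 [ 0.02   0.844  0.536  0.673]
 [ 0.     0.     0.     1.   ]]
{'time_s': 0.1, 'joint_positions': array([-1.37944515e+00,  1.31122149e-01,  1.48918263e+00, -2.30587678e-05,
        1.52296282e+00, -8.54015587e-02]), 'qd': array([ 8.17966227e-04, -3.23414492e-03, -2.10037545e-03,  3.55678565e-04,
       -2.41269820e-05,  1.22514355e-03]), 'effort': array([ 1.16106636e-03, -5.70953500e+01, -5.01942158e+01, -7.99944337e-05,
        8.21332389e-03,  3.12342740e-05]), 'tool_pos': array([ 0.16386559, -0.5767141 ,  0.24932075]), 'orientation': array([ 9.90440833e-01,  1.37935690e-01, -5.58437464e-05, -8.35687415e-04]), 'ft_force': array([ 0.12968858, -0.19862619,  0.11618975]), 'ft_torque': array([ 0.03890546, -0.00971727, -0.04525222]), 'finger_force': 0.0, 'finger_gap': 0.9995492618725524}
```

View pics/top0.png

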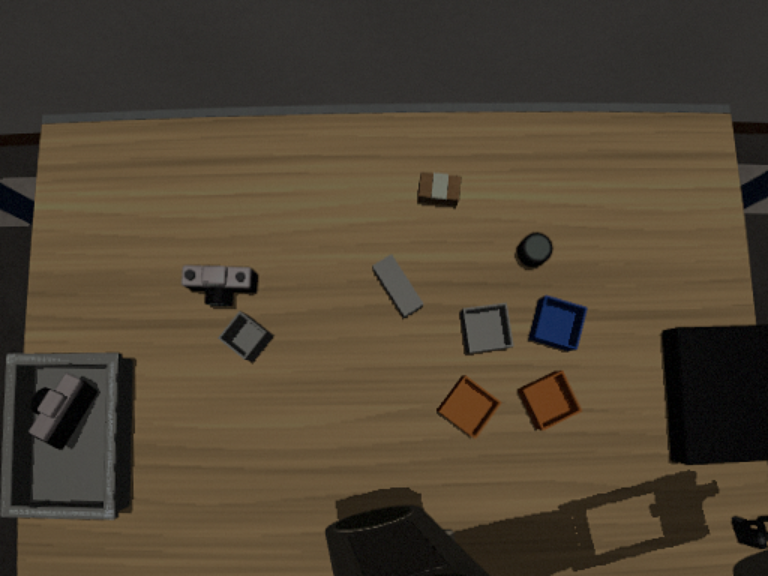

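View pics/scene0.png

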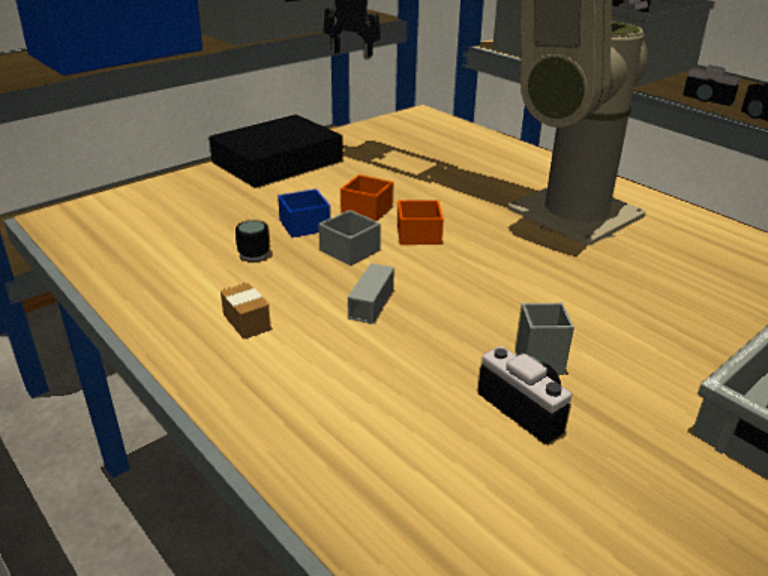

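Top view (768x576 px). Grey candidates:
- pot_large: grey at (486,330). Its look-alikes are blue (558,322), orange (468,406) and orange (548,400).
- pot_medium: tall grey pot at (246,337), close to the camera at (220,282).
- pot_small: lying grey pot at (397,287).
- The grey bin on the left and the black box on the right are not needed.

Next I'll measure the three pots and check which end of the small one is open.

```bash
cat > meas.py <<'E'
from h import *
t=np.load("top0.npz"); s=np.load("scene0.npz")
def rect(f,zlo,zhi,c,r,name):
    W=f["W"]; hsv=cv2.cvtColor(f["img"],cv2.COLOR_BGR2HSV)
    m=(W[...,2]>zlo)&(W[...,2]<zhi)&(np.hypot(W[...,0]-c[0],W[...,1]-c[1])<r)
    P=W[m]; 
    if len(P)<5: print(name,"none");return
    (x,y),(a,b),th=cv2.minAreaRect(P[:,:2].astype(np.float32)); print(name,len(P),"z",np.median(P[:,2]).round(4),"c",round(x,4),round(y,4),"sz",round(a,4),round(b,4),"th",round(th,1))
W=t["W"]
px={"large":(486,330),"medium":(246,337),"small":(397,287),"lens":(535,250),"cam":(220,282),"or1":(468,406),"blue":(558,322),"carton":(440,189)}
for n,(u,v) in px.items(): print(n,W[int(v/1.5),int(u/1.5)].round(4))
for f,fn in((t,"top"),(s,"scene")):
    for n,z0,z1,r in(("large",.05,.068,.07),("medium",.08,.098,.06),("small",.036,.054,.075),("cam",.06,.1,.085)):
        u,v=px[n]; rect(f,z0,z1,W[int(v/1.5),int(u/1.5)],r,fn+" "+n)
for nm,(u,v) in {"bench":(320,440)}.items(): print(nm,W[int(v/1.5),int(u/1.5)])
a=cv2.resize(t["img"][165:220,225:400],None,fx=4,fy=4,interpolation=cv2.INTER_CUBIC)
b=cv2.resize(s["img"][130:230,130:305],None,fx=4,fy=3.6,interpolation=cv2.INTER_CUBIC)
cv2.imwrite("pics/crop1.png",cv2.convertScaleAbs(np.vstack([a,b]),alpha=1.6))
E
python3 meas.py
```

```text
large [ 0.4865 -0.1837  0.0062]
medium [0.4839 0.2889 0.0057]
small [ 0.5704 -0.0075  0.0458]
lens [ 0.6361 -0.275   0.06  ]
cam [0.5781 0.322  0.0916]
or1 [ 0.3416 -0.1426  0.0061]
blue [ 0.501  -0.3285  0.006 ]
carton [ 0.7619 -0.0973  0.0511]
top large 203 z 0.0587 c 0.4886 -0.1784 sz 0.0847 0.0855 th 6.8
top medium 168 z 0.0883 c 0.4802 0.2785 sz 0.0663 0.065 th 51.5
top small 616 z 0.0452 c 0.5756 -0.0095 sz 0.1162 0.0444 th 31.4
top cam 826 z 0.0758 c 0.5565 0.3337 sz 0.1361 0.1179 th 86.7
scene large 293 z 0.0562 c 0.4898 -0.1769 sz 0.0899 0.0897 th 6.6
scene medium 319 z 0.0865 c 0.4818 0.2789 sz 0.068 0.0657 th 51.8
scene small 491 z 0.0448 c 0.5749 -0.0103 sz 0.1232 0.0456 th 31.3
scene cam 1457 z 0.0738 c 0.5566 0.3352 sz 0.1348 0.1233 th 88.9
bench [2.81499904e-01 1.45839315e-01 1.74854172e-04]
```

View pics/crop1.png

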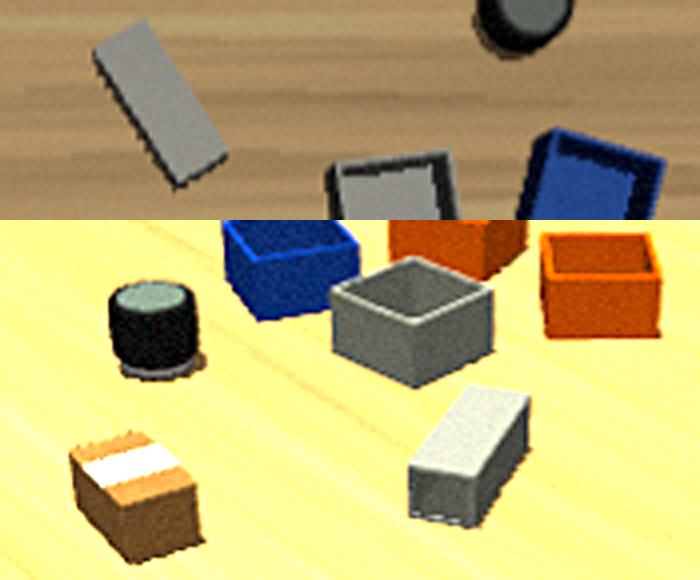

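Both crops show the small pot lying with its axis at about 31°. In the scene view its end facing away from the robot, at about crop (445,490), looks dark with a light lower edge, which suggests the mouth. I'll check this against the depth and see what the arm object offers.

Run:
```python
from h import *
print([a for a in dir(arm) if a[0]!='_'], arm.tip_extent)
s=np.load("scene0.npz");W=s["W"]
c=np.array([.5756,-.0098]);th=np.radians(31.4);a=np.array([np.cos(th),np.sin(th)]);n=np.array([-a[1],a[0]])
al=(W[...,:2]-c)@a; la=(W[...,:2]-c)@n
m=(W[...,2]>.003)&(W[...,2]<.05)&(abs(al)<.075)&(abs(la)<.03)
sub=slice(176,216),slice(230,266)
print("along mm at end face rows:")
for v in range(186,214,3): print(v,[(int(al[v,u]*1e3),int(W[v,u,2]*1e3)) for u in range(233,252,3)])
```

```text
['PlanningError', 'finish_job', 'state', 'tip_extent'] 0.019
along mm at end face rows:
186 [(-59, 1), (-61, 1), (-63, 2), (-2, 44), (-2, 45), (-2, 47), (-5, 46)]
189 [(-46, 0), (-48, 1), (15, 45), (8, 42), (9, 44), (10, 46), (3, 44)]
192 [(-29, 2), (27, 42), (25, 43), (28, 46), (21, 43), (18, 43), (16, 43)]
195 [(-16, 1), (41, 43), (46, 48), (37, 44), (36, 45), (33, 44), (33, 45)]
198 [(58, 44), (57, 46), (56, 46), (51, 44), (48, 44), (46, 45), (36, 39)]
201 [(55, 33), (37, 22), (15, 8), (13, 9), (57, 42), (57, 44), (36, 30)]
204 [(56, 25), (39, 15), (21, 4), (18, 3), (19, 6), (54, 32), (37, 22)]
207 [(58, 17), (40, 7), (32, 2), (32, 4), (30, 4), (56, 25), (39, 14)]
210 [(56, 8), (51, 5), (48, 4), (47, 6), (43, 5), (55, 15), (37, 4)]
213 [(61, 2), (61, 3), (58, 3), (55, 3), (52, 3), (57, 8), (45, 1)]
```

The depth settles it. Inside the far end face, points run back to 13 mm along the axis, so the mouth is the end pointing along +31.4°, away from the robot. I'll move above the grasp spot now.

arm_command:
  series:
    - [[3.175,-2.437,0.28,0,0,0,8.5],[3.175,-2.437,0.28,0,0,0,8.5],[3.175,-2.437,0.28,0,0,0,8.5],[3.175,-2.437,0.28,0,0,0,8.5],[3.175,-2.437,0.28,0,0,0,8.5],[3.175,-2.437,0.28,0,0,0,8.5],[3.175,-2.437,0.28,0,0,0,8.5],[3.175,-2.437,0.28,0,0,0,8.5],[3.175,-2.437,0.28,0,0,0,8.5],[3.175,-2.437,0.28,0,0,0,8.5],[3.175,-2.437,0.28,0,0,0,8.5],[3.175,-2.437,0.28,0,0,0,8.5],[3.175,-2.437,0.28,0,0,0,8.5],[3.175,-2.437,0.28,0,0,0,8.5],[3.175,-2.437,0.28,0,0,0,8.5],[3.175,-2.437,0.28,0,0,0,8.5],[3.175,-2.437,0.28,0,0,0,8.5],[3.175,-2.437,0.28,0,0,0,8.5],[0,0,0,0,0,-7.75,8.5],[0,0,0,0,0,-7.75,8.5]]

```text
time_s: 2.6
tool_pos: [0.5936, 0.0017, 0.199]
orientation: [0.962, 0.273, -0.001, -0.0]
ft_force: [-0.1, -0.7, -0.1]
finger_gap: 0.998
finger_force: 0.0
```

```bash
cat >> h.py <<'E'
from scipy.spatial.transform import Rotation as Ro
def st():
    s=arm.state(); R=Ro.from_quat(s["orientation"]).as_matrix()
    print("t",round(s["time_s"],2),"p",s["tool_pos"].round(4),"q",s["joint_positions"].round(3),"gap",round(s["finger_gap"],3),"ff",round(s["finger_force"],1),"F",s["ft_force"].round(1))
    print("x",R[:,0].round(3),"y",R[:,1].round(3),"z",R[:,2].round(3)); return s,R
def delta(target):
    s,R=st(); print("tool delta cm",(R.T@(np.array(target)-s["tool_pos"])*100).round(2)); return s,R
E
python3 - <<'E'
from h import *
delta([.594,.0017,.024])
s=snapshot("wrist"); W=cloud(s); np.savez("w0.npz",W=W,**s)
m=(W[...,2]>.038)&(W[...,2]<.05)&(np.hypot(W[...,0]-.575,W[...,1]+.01)<.075)
print(m.sum(), cv2.minAreaRect(W[m][:,:2].astype(np.float32)), np.median(W[m][:,2]))
E
```

```text
t 2.6 p [0.5936 0.0017 0.199 ] q [-0.083  0.143  1.568 -0.     1.432  0.934] gap 0.998 ff 0.0 F [-0.1 -0.7 -0.1]
x [ 0.851  0.525 -0.001] y [ 0.525 -0.851 -0.001] z [-0.002  0.    -1.   ]
tool delta cm [ 0.05  0.04 17.5 ]
5322 ((0.5746907591819763, -0.009634695947170258), (0.11677727848291397, 0.044018104672431946), 31.090808868408203) 0.043378663746716895
```

arm_command:
  series:
    - [[0,0,3,0,0,0,8.5],[0,0,4,0,0,0,8.5],[0,0,4,0,0,0,8.5],[0,0,3,0,0,0,8.5],[0,0,2,0,0,0,8.5],[0,0,1.4,0,0,0,8.5],[0,0,0,0,0,0,8.5],[0,0,0,0,0,0,3.5],[0,0,0,0,0,0,3.5],[0,0,0,0,0,0,3.5],[0,0,0,0,0,0,3.5],[0,0,0,0,0,0,3.5],[0,0,0,0,0,0,3.5],[0,0,0,0,0,0,3.5]]

```text
time_s: 4.4
tool_pos: [0.595, 0.0009, 0.0273]
orientation: [0.963, 0.27, 0.001, 0.0]
ft_force: [-1.1, -0.9, 6.8]
finger_gap: 0.503
finger_force: 61.8
```

```bash
python3 -c "
from h import *
st()"
```

```text
t 4.4 p [0.595  0.0009 0.0273] q [-0.085  0.329  1.688 -0.     1.122  0.939] gap 0.503 ff 61.8 F [-1.1 -0.9  6.8]
x [0.854 0.52  0.002] y [ 0.52  -0.854  0.001] z [ 0.002 -0.    -1.   ]
```

arm_command:
  series:
    - [[0,0,-1,0,0,0,3.5],[0,0,-3,0,0,0,3.5],[0,0,-4,0,0,0,3.5],[0,0,-4,0,0,0,3.5],[0,0,-4,0,0,-9.7,3.5],[0,0,-2,0,0,-9.7,3.5],[0,0,0,0,0,-9.7,3.5],[0,0,0,0,0,-9.7,3.5],[0,0,0,0,0,-9.7,3.5],[0,0,0,0,0,-9.7,3.5],[0,0,0,0,9,0,3.5],[0,0,0,0,9,0,3.5],[0,0,0,0,9,0,3.5],[0,0,0,0,0,0,3.5]]

```text
time_s: 6.15
tool_pos: [0.5929, -0.0011, 0.2043]
orientation: [0.692, 0.683, 0.165, -0.166]
ft_force: [-0.1, -0.0, -2.1]
finger_gap: 0.505
finger_force: 61.2
```

```bash
python3 -c "
from h import *
st()"
```

```text
t 6.15 p [ 0.5929 -0.0011  0.2043] q [-0.345  0.217  1.546  0.443  1.55  -0.381] gap 0.505 ff 61.2 F [-0.1 -0.  -2.1]
x [0.012 0.89  0.455] y [ 1.    -0.011 -0.003] z [ 0.002  0.455 -0.891]
```

arm_command:
  series:
    - [[0,0,0,0,9,0,3.5],[0,0,0,0,9,0,3.5],[0,0,0,0,9,0,3.5],[0,0,0,0,9,0,3.5],[0,0,0,0,9,0,3.5],[0,0,0,0,9,0,3.5],[0,0,0,0,9,0,3.5],[0,-1.1,3.3,0,0,0,3.5],[0,-1.1,3.3,0,0,0,3.5],[0,-1.1,3.3,0,0,0,3.5],[0,-1.1,3.3,0,0,0,3.5],[0,0,0,0,0,0,3.5]]

```text
time_s: 7.65
tool_pos: [0.5489, 0.1368, 0.2055]
orientation: [0.502, 0.5, 0.499, -0.5]
ft_force: [-0.4, -0.1, -1.6]
finger_gap: 0.504
finger_force: 61.5
```

Run:
```python
from h import *
st()
s=snapshot("scene"); cv2.imwrite("pics/s1.png",s["img"]); np.savez("s1.npz",W=cloud(s),**s)
```

```text
t 7.65 p [0.5489 0.1368 0.2055] q [-0.451  0.612  1.685  1.258  1.9   -0.777] gap 0.504 ff 61.5 F [-0.4 -0.1 -1.6]
x [0.003 0.003 1.   ] y [ 1.    -0.001 -0.003] z [ 0.001  1.    -0.003]
```

View pics/s1.png

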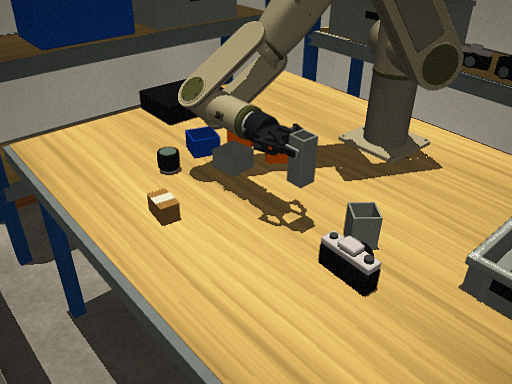

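The picture shows the small pot held upright, mouth up, at (301,158). The wrist is at (215,115), possibly above the large or blue pot. I'll check the clearance for the descent.

Run:
```python
from h import *
def an(W,img):
    z=W[...,2]
    m=(abs(W[...,0]-.55)<.04)&(abs(W[...,1]-.137)<.03)&(z>.08)&(z<.26)
    print("pot z range",np.nanpercentile(W[...,2][m],[1,99]),"x",np.nanpercentile(W[...,0][m],[1,99]),"y",np.nanpercentile(W[...,1][m],[1,99]))
    # arm points below .4, y bins : min z
    for y in np.arange(-.35,.14,.04):
        k=(W[...,1]>y)&(W[...,1]<y+.04)&(z>.09)&(z<.6)&(W[...,0]>.25)&(W[...,0]<.75)
        if k.sum()>3: print(round(y,2),"zmin",np.percentile(z[k],2).round(3),"zmax",z[k].max().round(3),"x",np.percentile(W[...,0][k],[2,98]).round(3),k.sum())
s=np.load("s1.npz"); an(s["W"],s["img"])
t=snapshot("top"); print("TOP"); an(cloud(t),t["img"])
```

```text
pot z range [0.1263238 0.2419802] x [0.52731908 0.58580705] y [0.11153454 0.16621981]
-0.27 zmin 0.219 zmax 0.304 x [0.471 0.62 ] 190
-0.23 zmin 0.144 zmax 0.383 x [0.408 0.626] 1091
-0.19 zmin 0.168 zmax 0.454 x [0.39  0.617] 1962
-0.15 zmin 0.198 zmax 0.461 x [0.391 0.589] 1990
-0.11 zmin 0.199 zmax 0.468 x [0.38  0.591] 2020
-0.07 zmin 0.186 zmax 0.469 x [0.327 0.59 ] 1574
-0.03 zmin 0.186 zmax 0.468 x [0.306 0.587] 442
0.01 zmin 0.201 zmax 0.245 x [0.516 0.588] 463
0.05 zmin 0.195 zmax 0.479 x [0.488 0.616] 601
0.09 zmin 0.132 zmax 0.481 x [0.253 0.605] 505
0.13 zmin 0.128 zmax 0.244 x [0.528 0.583] 1278
TOP
pot z range [0.12719953 0.24508486] x [0.51510971 0.58509432] y [0.10756321 0.16334548]
-0.27 zmin 0.188 zmax 0.31 x [0.467 0.618] 237
-0.23 zmin 0.227 zmax 0.389 x [0.448 0.621] 821
-0.19 zmin 0.24 zmax 0.54 x [0.314 0.607] 1977
-0.15 zmin 0.231 zmax 0.6 x [0.266 0.576] 3300
-0.11 zmin 0.224 zmax 0.6 x [0.28  0.581] 2758
-0.07 zmin 0.223 zmax 0.6 x [0.297 0.581] 1897
-0.03 zmin 0.213 zmax 0.6 x [0.292 0.582] 724
0.01 zmin 0.21 zmax 0.248 x [0.511 0.587] 508
0.05 zmin 0.199 zmax 0.231 x [0.487 0.612] 666
0.09 zmin 0.137 zmax 0.245 x [0.497 0.602] 422
0.13 zmin 0.127 zmax 0.247 x [0.517 0.582] 399
```

The wrist would hit the large pot on the way down. I'll lay the pot down again here and regrasp with the tool leaning 35° towards the mouth, so the wrist stays high when the pot is upright.

arm_command:
  series:
    - [[0,0,0,0,-9,0,3.5],[0,0,0,0,-9,0,3.5],[0,0,0,0,-9,0,3.5],[0,0,0,0,-9,0,3.5],[0,0,0,0,-9,0,3.5],[0,0,0,0,-9,0,3.5],[0,0,0,0,-9,0,3.5],[0,0,0,0,-9,0,3.5],[0,0,0,0,-9,0,3.5],[0,0,0,0,-9,0,3.5],[0,0,4,0,0,0,3.5],[0,0,4,0,0,0,3.5],[0,0,4,0,0,0,3.5],[0,0,2.5,0,0,0,3.5],[0,0,1,0,0,0,3.5],[0,0,0,0,0,0,3.5]]

```text
time_s: 9.75
tool_pos: [0.5511, 0.1331, 0.051]
orientation: [0.71, 0.704, -0.0, 0.0]
ft_force: [0.1, 0.2, -1.6]
finger_gap: 0.507
finger_force: 61.6
```

```bash
python3 -c "
from h import *
st()"
```

```text
t 9.75 p [0.5511 0.1331 0.051 ] q [ 0.147  0.229  1.759 -0.     1.154  0.155] gap 0.507 ff 61.6 F [ 0.1  0.2 -1.6]
x [ 0.008  1.    -0.   ] y [ 1.    -0.008 -0.   ] z [-0. -0. -1.]
```

arm_command:
  series:
    - [[0,0,1.2,0,0,0,3.5],[0,0,0.7,0,0,0,3.5],[0,0,0.4,0,0,0,3.5],[0,0,0,0,0,0,3.5],[0,0,0,0,0,0,8.0],[0,0,0,0,0,0,8.0],[0,0,0,0,0,0,8.0],[0,0,-2,0,0,0,8.0],[0,0,-4,0,0,0,8.0],[0,0,0,0,-9,0,8.0],[0,0,0,0,-9,0,8.0],[0,0,0,0,-9,0,8.0],[0,0,0,0,-8,0,8.0],[0,0,0,0,0,0,8.0]]

```text
time_s: 11.5
tool_pos: [0.5502, 0.1351, 0.0872]
orientation: [0.676, 0.673, -0.214, 0.212]
ft_force: [-0.6, -0.6, -0.5]
finger_gap: 0.937
finger_force: 0.0
```

Run:
```python
from h import *
s=snapshot("top"); W=cloud(s)
m=(W[...,2]>.036)&(W[...,2]<.052)&(abs(W[...,0]-.55)<.05)&(W[...,1]<.2)&(W[...,1]>.03)
print(m.sum(), cv2.minAreaRect(W[m][:,:2].astype(np.float32)), np.percentile(W[m],[1,99],axis=0))
delta([.551,.133,.031])
```

```text
633 ((0.5514057874679565, 0.11254313588142395), (0.11300932615995407, 0.044691234827041626), 89.10671997070312) [[0.52895194 0.05611989 0.0398645 ]
 [0.57350392 0.16828627 0.05046615]]
t 11.55 p [0.5507 0.1344 0.0878] q [ 0.462  0.45   1.535 -0.538  1.478  0.608] gap 0.939 ff 0.0 F [ 0.3 -0.5  0.5]
x [ 0.004  0.82  -0.572] y [ 1.    -0.006 -0.001] z [-0.004 -0.572 -0.82 ]
tool delta cm [3.13 0.03 4.74]
```

arm_command:
  series:
    - [[1.1,0,1.7,0,0,0,8.0],[1.1,0,1.7,0,0,0,8.0],[0.9,0,1.3,0,0,0,8.0],[0,0,0,0,0,0,8.0],[0,0,0,0,0,0,3.5],[0,0,0,0,0,0,3.5],[0,0,0,0,0,0,3.5],[0,0,0,0,0,0,3.5],[0,0,0,0,0,0,3.5],[0,0,0,0,0,0,3.5],[-1.1,0,-1.6,0,0,0,3.5],[-2.06,0,-2.95,0,0,0,3.5],[-2.06,0,-2.95,0,0,0,3.5],[-2.06,0,-2.95,0,0,0,3.5],[-1.1,0,-1.6,0,0,0,3.5],[0,0,0,0,0,0,3.5]]
    - [[0,0,0,0,0,0,3.5]]

```text
invalid input at $.series: expected 1 entry
```

arm_command:
  series:
    - [[1.1,0,1.7,0,0,0,8.0],[1.1,0,1.7,0,0,0,8.0],[0.9,0,1.3,0,0,0,8.0],[0,0,0,0,0,0,8.0],[0,0,0,0,0,0,3.5],[0,0,0,0,0,0,3.5],[0,0,0,0,0,0,3.5],[0,0,0,0,0,0,3.5],[0,0,0,0,0,0,3.5],[0,0,0,0,0,0,3.5],[-1.1,0,-1.6,0,0,0,3.5],[-2.06,0,-2.95,0,0,0,3.5],[-2.06,0,-2.95,0,0,0,3.5],[-2.06,0,-2.95,0,0,0,3.5],[-1.1,0,-1.6,0,0,0,3.5],[0,0,0,0,0,0,3.5]]

```text
time_s: 13.55
tool_pos: [0.5517, 0.1326, 0.1801]
orientation: [0.677, 0.672, -0.212, 0.212]
ft_force: [-0.2, -0.4, -1.4]
finger_gap: 0.51
finger_force: 61.2
```

arm_command:
  series:
    - [[0,0,0,0,9,0,3.5],[0,0,0,0,9,0,3.5],[0,0,0,0,9,0,3.5],[0,0,0,0,9,0,3.5],[0,0,0,0,9,0,3.5],[0,0,0,0,9,0,3.5],[0,0,0,0,9,0,3.5],[0,0,0,0,9,0,3.5],[0,0,0,0,9,0,3.5],[0,0,0,0,9,0,3.5],[0,0,0,0,0,0,3.5],[0,0,0,0,0,0,3.5]]

```text
time_s: 15.05
tool_pos: [0.5506, 0.1323, 0.1775]
orientation: [0.63, 0.625, 0.326, -0.325]
ft_force: [0.3, 1.4, -2.8]
finger_gap: 0.509
finger_force: 61.3
```

Run:
```python
from h import *
delta([.551,.133,.09])
s=snapshot("scene"); W=cloud(s); cv2.imwrite("pics/s2.png",s["img"])
m=(abs(W[...,0]-.55)<.04)&(W[...,1]>.138)&(W[...,1]<.18)&(W[...,2]>.05)&(W[...,2]<.3)
print(np.percentile(W[m],[1,99],axis=0))
# outward face (facing +y): fit plane
k=m&(W[...,2]<.24)&(W[...,2]>.13); P=W[k]; c=P.mean(0); print(np.linalg.svd(P-c,full_matrices=False)[2][2],k.sum())
```

```text
t 15.05 p [0.5506 0.1323 0.1775] q [-0.358  0.264  1.761  0.875  1.571 -0.564] gap 0.509 ff 61.3 F [ 0.3  1.4 -2.8]
x [0.006 0.576 0.818] y [ 1.    -0.008 -0.002] z [ 0.005  0.818 -0.576]
tool delta cm [-7.11  0.06  5.09]
[[0.52903254 0.13855785 0.09932161]
 [0.58194329 0.16743871 0.21458265]]
[-0.32634913 -0.94382606 -0.05185177] 855
```

View pics/s2.png

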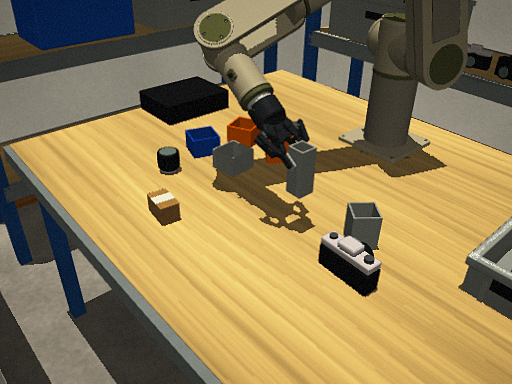

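The small pot is upright, mouth up, at (300,170), and the wrist is well clear of everything. Its bottom is about 99 mm above the bench, so I'll lower it gently.

arm_command:
  series:
    - [[-1.8,0,1.27,0,0,0,3.5],[-1.8,0,1.27,0,0,0,3.5],[-1.8,0,1.27,0,0,0,3.5],[-1.4,0,0.98,0,0,0,3.5],[-0.5,0,0.35,0,0,0,3.5],[-0.25,0,0.17,0,0,0,3.5],[0,0,0,0,0,0,3.5],[0,0,0,0,0,0,3.5]]

```text
time_s: 16.1
tool_pos: [0.5514, 0.1322, 0.0868]
orientation: [0.629, 0.625, 0.328, -0.325]
ft_force: [0.1, 0.3, -1.9]
finger_gap: 0.511
finger_force: 61.3
```

```bash
python3 -c "
from h import *
st()"
```

```text
t 16.1 p [0.5514 0.1322 0.0868] q [-0.358  0.421  1.766  0.884  1.468 -0.692] gap 0.511 ff 61.3 F [ 0.1  0.3 -1.9]
x [0.003 0.574 0.819] y [ 1.    -0.008  0.001] z [ 0.007  0.819 -0.574]
```

arm_command:
  series:
    - [[-0.3,0,0.2,0,0,0,3.5],[-0.2,0,0.14,0,0,0,3.5],[-0.12,0,0.09,0,0,0,3.5],[0,0,0,0,0,0,3.5]]

```text
time_s: 16.6
tool_pos: [0.551, 0.1323, 0.08]
orientation: [0.629, 0.625, 0.328, -0.326]
ft_force: [-4.3, -5.0, 10.4]
finger_gap: 0.506
finger_force: 62.6
```

arm_command:
  series:
    - [[-0.12,0,0.09,0,0,0,3.5],[0,0,0,0,0,0,3.5]]

```text
time_s: 16.85
tool_pos: [0.551, 0.1323, 0.08]
orientation: [0.628, 0.625, 0.329, -0.326]
ft_force: [-10.9, -7.9, 21.0]
finger_gap: 0.507
finger_force: 63.8
```

arm_command:
  series:
    - [[0.1,0,-0.07,0,0,0,3.5],[0,0,0,0,0,0,3.5],[0,0,0,0,0,0,5.5],[0,0,0,0,0,0,7.5],[0,0,0,0,0,0,8.5],[0,0,0,0,0,0,8.5],[0,0,-2,0,0,0,8.5],[0,0,-4,0,0,0,8.5],[0,0,-4,0,0,0,8.5],[0,0,-4,0,0,0,8.5],[0,0,-4,0,0,0,8.5],[0,0,-3,0,-9,0,8.5],[0,0,0,0,-9,0,8.5],[0,0,0,0,-9,0,8.5],[0,0,0,0,-9,0,8.5],[0,0,0,0,-9,0,8.5],[0,0,0,0,-10,0,8.5],[0,0,0,0,0,0,8.5]]

```text
time_s: 19.1
tool_pos: [0.5499, -0.038, 0.2004]
orientation: [0.709, 0.706, 0.0, 0.001]
ft_force: [-0.5, 0.1, 0.3]
finger_gap: 0.996
finger_force: 0.0
```

```bash
cat > m2.py <<'E'
from h import *
def top(W,zlo,zhi,c,r):
    m=(W[...,2]>zlo)&(W[...,2]<zhi)&(np.hypot(W[...,0]-c[0],W[...,1]-c[1])<r); P=W[m]
    if len(P)<8: return None
    (x,y),sz,th=cv2.minAreaRect(P[:,:2].astype(np.float32)); return len(P),round(x,4),round(y,4),np.round(sz,4),round(th,1),np.median(P[:,2]).round(4)
for n in("top","scene"):
    W=cloud(snapshot(n)); print(n,"small",top(W,.106,.126,(.551,.142),.05),"med",top(W,.08,.098,(.481,.2787),.06),"large",top(W,.05,.068,(.489,-.178),.07))
E
python3 m2.py; python3 -c "
from h import *
delta([.481,.2785,.2])"
```

```text
top small (128, 0.5513, 0.1434, array([0.0443, 0.0433]), 0.1, np.float64(0.1164)) med (166, 0.4803, 0.2787, array([0.0654, 0.0651]), 51.2, np.float64(0.0887)) large (103, 0.4903, -0.1941, array([0.0842, 0.0555]), 5.7, np.float64(0.0583))
scene small (245, 0.5513, 0.1445, array([0.0469, 0.0486]), 1.4, np.float64(0.1135)) med (324, 0.482, 0.2796, array([0.0678, 0.0659]), 51.6, np.float64(0.0865)) large (296, 0.4881, -0.178, array([0.0923, 0.0881]), 7.6, np.float64(0.0564))
t 19.2 p [ 0.5494 -0.0395  0.1992] q [-0.166  0.028  1.69   0.003  1.424 -0.16 ] gap 0.992 ff 0.0 F [-0.9 -1.7  0.1]
x [0.007 1.    0.003] y [ 1.    -0.007 -0.   ] z [-0.     0.003 -1.   ]
tool delta cm [31.75 -7.07  0.  ]
```

arm_command:
  series:
    - [[3.53,-0.786,0,0,0,0,8.5],[3.53,-0.786,0,0,0,0,8.5],[3.53,-0.786,0,0,0,0,8.5],[3.53,-0.786,0,0,0,0,8.5],[3.53,-0.786,0,0,0,0,8.5],[3.53,-0.786,0,0,0,0,8.5],[3.53,-0.786,0,0,0,0,8.5],[3.53,-0.786,0,0,0,0,8.5],[3.53,-0.786,0,0,0,0,7.6],[0,0,0,0,0,9.65,7.6],[0,0,0,0,0,9.65,7.6],[0,0,0,0,0,9.65,7.6],[0,0,0,0,0,9.65,7.6],[0,0,0,0,0,0,7.6]]

```text
time_s: 20.95
tool_pos: [0.4819, 0.2771, 0.1983]
orientation: [0.903, 0.429, -0.001, -0.001]
ft_force: [0.8, 0.8, 0.2]
finger_gap: 0.892
finger_force: 0.0
```

Run:
```python
from h import *
t=np.load("top0.npz")["W"]; s=np.load("scene0.npz")["W"]
for W in(t,s):
    m=(W[...,2]>.055)&(W[...,2]<.12)&(W[...,0]>.5)&(W[...,0]<.65)&(W[...,1]>.2)&(W[...,1]<.45)
    P=W[m]; R=np.array([np.cos(np.radians(-38.6)),np.sin(np.radians(-38.6))]); d=(P[:,:2]-[.481,.2787])
    u=d@R; v=d@[-R[1],R[0]]
    k=(abs(v)<.02)&(u>.036); print(np.sort(u[k])[:8].round(3), k.sum(), P[:,0].min(), P[:,1].min())
W=cloud(snapshot("wrist"))
from m2 import top
print("wrist",top(W,.08,.098,(.481,.2787),.06))
delta([.481,.2787,.08])
```

```text
[] 0 0.5002514353256846 0.25142434369597944
[] 0 0.5000052461050206 0.25054172990362655
top small (124, 0.5516, 0.1434, array([0.0433, 0.0454]), 90.0, np.float64(0.1167)) med (76, 0.4811, 0.2754, array([0.0609, 0.06  ]), 51.0, np.float64(0.0883)) large (198, 0.4887, -0.1786, array([0.0845, 0.0852]), 6.1, np.float64(0.0583))
scene small (247, 0.5509, 0.1433, array([0.0469, 0.0476]), 0.8, np.float64(0.1135)) med (322, 0.483, 0.2803, array([0.0692, 0.0661]), 52.2, np.float64(0.0863)) large (288, 0.4884, -0.1768, array([0.0887, 0.0882]), 6.8, np.float64(0.0565))
wrist (1923, 0.4799, 0.2796, array([0.0645, 0.0635]), 51.5, np.float64(0.0872))
t 21.1 p [0.4816 0.2778 0.1985] q [4.300e-01 4.200e-02 1.677e+00 1.000e-03 1.423e+00 1.110e+00] gap 0.892 ff 0.0 F [0.6 0.3 0.1]
x [ 0.628  0.778 -0.   ] y [ 0.778 -0.628 -0.001] z [-0.001  0.    -1.   ]
tool delta cm [ 0.03 -0.09 11.85]
```

arm_command:
  series:
    - [[0,-0.2,2.5,0,0,0,7.6],[0,0,3.2,0,0,0,7.6],[0,0,3.2,0,0,0,7.6],[0,0,2,0,0,0,7.6],[0,0,0.9,0,0,0,7.6],[0,0,0,0,0,0,7.6],[0,0,0,0,0,0,5.5],[0,0,0,0,0,0,5.5],[0,0,0,0,0,0,5.5],[0,0,0,0,0,0,5.5]]

```text
time_s: 22.35
tool_pos: [0.481, 0.2805, 0.0824]
orientation: [0.903, 0.43, 0.002, 0.0]
ft_force: [1.8, -0.1, 6.2]
finger_gap: 0.735
finger_force: 66.8
```

```bash
python3 -c "
from h import *
st()"
```

```text
t 22.35 p [0.481  0.2805 0.0824] q [0.436 0.158 1.777 0.    1.204 1.117] gap 0.735 ff 66.8 F [ 1.8 -0.1  6.2]
x [0.63  0.777 0.003] y [ 0.777 -0.63   0.001] z [ 0.003  0.001 -1.   ]
```

arm_command:
  series:
    - [[0,0,-1.5,0,0,0,5.5],[0,0,-4,0,0,0,5.5],[0,0,-5,0,0,0,5.5],[0,0,-4.5,0,0,0,5.5],[-2.93,2.457,0,0,0,0,5.5],[-2.93,2.457,0,0,0,0,5.5],[-2.93,2.457,0,0,0,0,5.5],[-2.93,2.457,0,0,0,0,5.5],[-2.93,2.457,0,0,0,0,5.5],[-2.93,2.457,0,0,0,0,5.5],[-2.93,2.457,0,0,0,0,5.5],[-2.93,2.457,0,0,0,0,5.5],[-2.93,2.457,0,0,0,0,5.5],[-2.93,2.457,0,0,0,0,5.5],[-2.93,2.457,0,0,0,0,5.5],[-2.93,2.457,0,0,0,0,5.5]]

```text
time_s: 24.35
tool_pos: [0.4869, -0.18, 0.2314]
orientation: [0.903, 0.43, 0.0, -0.0]
ft_force: [0.8, 0.3, -1.7]
finger_gap: 0.733
finger_force: 66.1
```

arm_command:
  series:
    - [[0,0,0,0,0,-9.08,5.5],[0,0,0,0,0,-9.08,5.5],[0,0,0,0,0,-9.08,5.5],[0,0,0,0,0,-9.08,5.5],[0,0,0,0,0,-9.08,5.5],[0,0,0,0,0,0,5.5],[0,0,0,0,0,0,5.5]]

```text
time_s: 25.22
tool_pos: [0.4872, -0.1788, 0.231]
orientation: [0.668, 0.744, 0.0, 0.0]
ft_force: [-0.4, -1.0, -1.2]
finger_gap: 0.737
finger_force: 66.1
```

```bash
cat > m3.py <<'E'
from h import *
import sys
# held object: rim/wall points between heights, from each view
s0,R=st(); p=s0["tool_pos"]
a,b=float(sys.argv[1]),float(sys.argv[2])
for n in("top","scene","wrist"):
    s=snapshot(n); W=cloud(s); cv2.imwrite(f"pics/h_{n}_{sys.argv[3]}.png",s["img"])
    for nm,lo,hi,r in(("held",a,b,.05),("target",.048,.066,.065)):
        m=(W[...,2]>lo)&(W[...,2]<hi)&(np.hypot(W[...,0]-p[0],W[...,1]-p[1])<r)
        if nm=="held": # drop fingers: keep |y_tool|<.033
            m&=abs((W-p)@R[:,1])<.034
        P=W[m]
        if len(P)>20: print(n,nm,len(P),cv2.minAreaRect(P[:,:2].astype(np.float32)),np.percentile(P,[1,99],axis=0).round(4).tolist())
E
python3 m3.py 0.15 0.25 a
```

```text
t 25.23 p [ 0.4872 -0.1788  0.231 ] q [-0.451 -0.08   1.738  0.     1.484 -0.558] gap 0.737 ff 66.1 F [-0.4 -1.  -1.2]
x [-0.107  0.994 -0.   ] y [0.994 0.107 0.   ] z [ 0.  0. -1.]
top held 73 ((0.5022217631340027, -0.14622265100479126), (0.01304298173636198, 0.028910188004374504), 71.27440643310547) [[0.4879, -0.1542, 0.1518], [0.516, -0.1439, 0.2404]]
top target 75 ((0.48803773522377014, -0.1723090559244156), (0.08484743535518646, 0.07318426668643951), 6.653602600097656) [[0.4487, -0.2109, 0.05], [0.5283, -0.1321, 0.0646]]
scene held 1048 ((0.48714062571525574, -0.17850439250469208), (0.06794943660497665, 0.07368478924036026), 6.1360321044921875) [[0.4523, -0.2115, 0.1516], [0.5233, -0.1421, 0.2458]]
scene target 333 ((0.48964202404022217, -0.17862488329410553), (0.08888988196849823, 0.09209555387496948), 6.3281731605529785) [[0.4446, -0.2232, 0.0483], [0.5339, -0.1322, 0.0613]]
wrist held 24724 ((0.4872853457927704, -0.1793070286512375), (0.06798826903104782, 0.06517808884382248), 6.514822006225586) [[0.4534, -0.2105, 0.1512], [0.5191, -0.1443, 0.2473]]
wrist target 713 ((0.4849395751953125, -0.1501254439353943), (0.08322548866271973, 0.02773425728082657), 6.156900882720947) [[0.4431, -0.1668, 0.0484], [0.5264, -0.1324, 0.0589]]
```

arm_command:
  series:
    - [[0.05,0.16,2,0,0,0,5.5],[0,0,3,0,0,0,5.5],[0,0,3,0,0,0,5.5],[0,0,2,0,0,0,5.5],[0,0,1.5,0,0,0,5.5],[0,0,1.2,0,0,0,5.5],[0,0,0.8,0,0,0,5.5],[0,0,0.4,0,0,0,5.5],[0,0,0,0,0,0,5.5]]

```text
time_s: 26.5
tool_pos: [0.4889, -0.1783, 0.0918]
orientation: [0.667, 0.745, 0.0, 0.0]
ft_force: [-0.1, 0.2, -1.8]
finger_gap: 0.734
finger_force: 66.1
```

arm_command:
  series:
    - [[0,0,0.25,0,0,0,5.5],[0,0,0.15,0,0,0,5.5],[0,0,0,0,0,0,5.5]]

```text
time_s: 26.88
tool_pos: [0.4888, -0.1782, 0.0877]
orientation: [0.667, 0.745, 0.0, -0.0]
ft_force: [-0.3, -0.8, -1.8]
finger_gap: 0.737
finger_force: 66.1
```

arm_command:
  series:
    - [[0,0,0.15,0,0,0,5.5],[0,0,0.1,0,0,0,5.5],[0,0,0,0,0,0,5.5]]

```text
time_s: 27.25
tool_pos: [0.489, -0.1784, 0.0863]
orientation: [0.667, 0.745, -0.0, 0.0]
ft_force: [-3.5, 1.2, 8.8]
finger_gap: 0.735
finger_force: 67.2
```

arm_command:
  series:
    - [[0,0,0,0,0,0,6.5],[0,0,0,0,0,0,7.6],[0,0,0,0,0,0,7.6],[0,0,-1,0,0,0,7.6],[0,0,-3,0,0,0,7.6],[0,0,-5,0,0,0,7.6],[0,0,-5,0,0,0,7.6],[3.482,1.071,0,0,0,0,7.6],[3.482,1.071,0,0,0,0,7.6],[3.482,1.071,0,0,0,0,7.6],[3.482,1.071,0,0,0,0,7.6],[3.482,1.071,0,0,0,0,7.6],[3.482,1.071,0,0,0,0,7.6],[3.482,1.071,0,0,0,0,7.6],[3.482,1.071,0,0,0,0,7.0],[3.482,1.071,0,0,0,5.5,7.0],[0,0,0,0,0,0,7.0]]

```text
time_s: 29.38
tool_pos: [0.5499, 0.1462, 0.2258]
orientation: [0.701, 0.713, 0.0, -0.0]
ft_force: [0.0, -0.7, 0.1]
finger_gap: 0.82
finger_force: 0.0
```

Run:
```python
from h import *
from m2 import top
for n in("top","scene","wrist"):
    s=snapshot(n); W=cloud(s)
    if n!="wrist": cv2.imwrite(f"pics/n1_{n}.png",s["img"])
    print(n,"small",top(W,.106,.126,(.551,.143),.05),"med",top(W,.08,.10,(.489,-.178),.055),"large",top(W,.045,.068,(.489,-.178),.07))
delta([.5513,.1435,.11])
```

```text
top small None med None large (234, 0.4886, -0.1784, array([0.0844, 0.0851]), 6.4, np.float64(0.0587))
scene small (252, 0.5508, 0.1439, array([0.0473, 0.0485]), 0.3, np.float64(0.1132)) med None large (332, 0.49, -0.1775, array([0.0878, 0.0875]), 6.0, np.float64(0.0587))
top small None med (177, 0.4902, -0.1791, array([0.0646, 0.0651]), 6.4, np.float64(0.0922)) large (260, 0.4887, -0.1787, array([0.0845, 0.0864]), 6.2, np.float64(0.0581))
scene small (252, 0.5509, 0.1433, array([0.0485, 0.0488]), 87.9, np.float64(0.1129)) med (293, 0.491, -0.1794, array([0.0679, 0.0693]), 9.8, np.float64(0.0887)) large (393, 0.4892, -0.177, array([0.0875, 0.0893]), 4.9, np.float64(0.0574))
wrist small (1363, 0.55, 0.1436, array([0.0446, 0.0439]), 89.7, np.float64(0.1151)) med None large None
t 29.62 p [0.5498 0.143  0.2254] q [ 0.164  0.057  1.612 -0.     1.473  0.15 ] gap 0.816 ff 0.0 F [ 0.3  0.1 -0.4]
x [-0.015  1.    -0.   ] y [1.    0.015 0.   ] z [ 0. -0. -1.]
tool delta cm [ 0.05  0.15 11.54]
```

View pics/n1_scene.png

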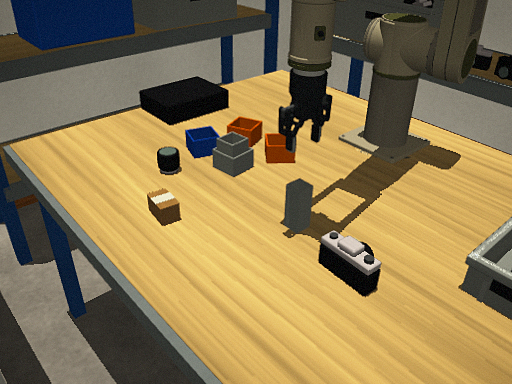

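The medium pot sits nested in the large one at (233,150), rim height 92 mm as expected. The small pot stands upright on its own at (298,205). Next I'll grasp it near its rim from above.

arm_command:
  series:
    - [[0.05,0.08,2.5,0,0,0,7.0],[0,0,3.2,0,0,0,7.0],[0,0,3.2,0,0,0,7.0],[0,0,1.9,0,0,0,7.0],[0,0,0.9,0,0,0,7.0],[0,0,0,0,0,0,7.0],[0,0,0,0,0,0,3.5],[0,0,0,0,0,0,3.5],[0,0,0,0,0,0,3.5],[0,0,0,0,0,0,3.5],[0,0,0,0,0,0,3.5],[0,0,0,0,0,0,3.5]]

```text
time_s: 31.12
tool_pos: [0.5517, 0.1447, 0.11]
orientation: [0.702, 0.712, 0.001, 0.001]
ft_force: [-2.0, 0.3, 5.1]
finger_gap: 0.505
finger_force: 61.8
```

```bash
python3 -c "
from h import *
s,R=st()
print(R.T@np.array([.4902-s['tool_pos'][0],-.179-s['tool_pos'][1],0])*100)"
```

```text
t 31.12 p [0.5517 0.1447 0.11  ] q [0.167 0.159 1.72  0.    1.26  0.151] gap 0.505 ff 61.8 F [-2.   0.3  5.1]
x [-0.015  1.     0.   ] y [1.    0.015 0.003] z [ 0.003  0.001 -1.   ]
[-32.27487493  -6.64233422  -0.03381975]
```

arm_command:
  series:
    - [[0,0,-1.5,0,0,0,3.5],[0,0,-4,0,0,0,3.5],[0,0,-4.5,0,0,0,3.5],[0,0,-3.5,0,0,0,3.5],[-3.227,-0.664,0,0,0,0,3.5],[-3.227,-0.664,0,0,0,0,3.5],[-3.227,-0.664,0,0,0,0,3.5],[-3.227,-0.664,0,0,0,0,3.5],[-3.227,-0.664,0,0,0,0,3.5],[-3.227,-0.664,0,0,0,0,3.5],[-3.227,-0.664,0,0,0,0,3.5],[-3.227,-0.664,0,0,0,0,3.5],[-3.227,-0.664,0,0,0,0,3.5],[-3.227,-0.664,0,0,0,0,3.5],[0,0,0,0,0,-5.5,3.5],[0,0,0,0,0,0,3.5],[0,0,0,0,0,0,3.5]]

```text
time_s: 33.25
tool_pos: [0.4892, -0.1789, 0.2436]
orientation: [0.667, 0.745, 0.0, 0.0]
ft_force: [-0.9, 0.1, -1.4]
finger_gap: 0.503
finger_force: 61.4
```

Run:
```python
from h import *
s0,R=st(); p=s0["tool_pos"]
for n in("top","scene","wrist"):
    s=snapshot(n); W=cloud(s); cv2.imwrite(f"pics/f_{n}.png",s["img"])
    d=np.hypot(W[...,0]-p[0],W[...,1]-p[1])
    for nm,m in(("held-low",(W[...,2]>.137)&(W[...,2]<.215)&(d<.04)),("held-rim",(W[...,2]>.24)&(W[...,2]<.262)&(d<.04)&(abs((W-p)@R[:,1])<.0235)),("medrim",(W[...,2]>.08)&(W[...,2]<.1)&(d<.055))):
        P=W[m]
        if len(P)>15: print(n,nm,len(P),*[np.round(q,4) for q in cv2.minAreaRect(P[:,:2].astype(np.float32))],P.min(0).round(4),P.max(0).round(4))
```

```text
t 33.25 p [ 0.4892 -0.1789  0.2436] q [-0.449 -0.082  1.716  0.     1.507 -0.559] gap 0.503 ff 61.4 F [-0.9  0.1 -1.4]
x [-0.109  0.994 -0.   ] y [0.994 0.109 0.   ] z [ 0. -0. -1.]
top medrim 57 [ 0.4834 -0.168 ] [0.0825 0.0451] 33.764 [ 0.4617 -0.2097  0.0803] [ 0.5206 -0.1439  0.0987]
scene held-low 608 [ 0.4992 -0.1695] [0.0389 0.0611] 48.338 [ 0.4637 -0.2044  0.1372] [ 0.5159 -0.1526  0.2149]
scene held-rim 130 [ 0.4891 -0.1785] [0.0477 0.0479] 2.2556 [ 0.4651 -0.2028  0.24  ] [ 0.5138 -0.1542  0.2619]
scene medrim 290 [ 0.4907 -0.1785] [0.069  0.0674] 9.6999 [ 0.4531 -0.2153  0.08  ] [ 0.5265 -0.1401  0.096 ]
wrist held-low 4455 [ 0.4882 -0.1781] [0.0447 0.0416] 5.4042 [ 0.464  -0.2001  0.1371] [ 0.5085 -0.1554  0.215 ]
wrist held-rim 5881 [ 0.4891 -0.1798] [0.047  0.0456] 5.7071 [ 0.4645 -0.2038  0.24  ] [ 0.5128 -0.1554  0.262 ]
wrist medrim 688 [ 0.4878 -0.1629] [0.063  0.0334] 5.0335 [ 0.4551 -0.1778  0.0801] [ 0.5206 -0.1436  0.0934]
```

View pics/f_wrist.png

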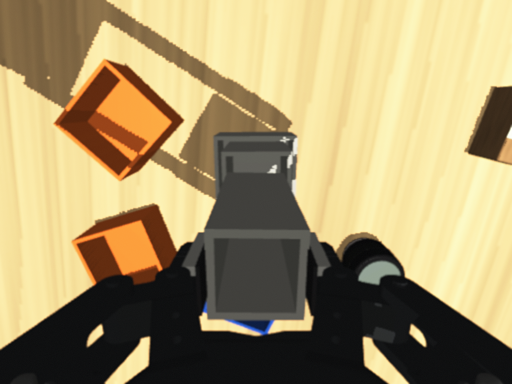

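The wrist view shows the small pot at (255,275) squarely lined up above the nested medium rim at (255,150). The held and target centres agree within about 1 mm, against 6 mm of clearance. I'll lower it.

arm_command:
  series:
    - [[0,0.05,1.5,0,0,0,3.5],[0,0,2,0,0,0,3.5],[0,0,2,0,0,0,3.5],[0,0,2,0,0,0,3.5],[0,0,1.7,0,0,0,3.5],[0,0,1.2,0,0,0,3.5],[0,0,0.8,0,0,0,3.5],[0,0,0.5,0,0,0,3.5],[0,0,0,0,0,0,3.5]]

```text
time_s: 34.52
tool_pos: [0.4896, -0.1792, 0.1262]
orientation: [0.667, 0.745, 0.0, -0.0]
ft_force: [-0.0, -1.1, -1.5]
finger_gap: 0.503
finger_force: 61.3
```

arm_command:
  series:
    - [[0,0,0.25,0,0,0,3.5],[0,0,0.15,0,0,0,3.5],[0,0,0,0,0,0,3.5]]

```text
time_s: 34.9
tool_pos: [0.4896, -0.1792, 0.1222]
orientation: [0.667, 0.745, 0.0, 0.0]
ft_force: [0.2, -0.5, -1.7]
finger_gap: 0.504
finger_force: 61.3
```

arm_command:
  series:
    - [[0,0,0.2,0,0,0,3.5],[0,0,0.15,0,0,0,3.5],[0,0,0,0,0,0,3.5]]

```text
time_s: 35.28
tool_pos: [0.4895, -0.1791, 0.1185]
orientation: [0.667, 0.745, -0.0, -0.0]
ft_force: [0.6, -1.2, -1.4]
finger_gap: 0.502
finger_force: 61.3
```

arm_command:
  series:
    - [[0,0,0.1,0,0,0,3.5],[0,0,0.08,0,0,0,3.5],[0,0,0,0,0,0,3.5]]

```text
time_s: 35.65
tool_pos: [0.4898, -0.1794, 0.118]
orientation: [0.667, 0.745, -0.0, 0.0]
ft_force: [-3.2, 1.4, 7.4]
finger_gap: 0.501
finger_force: 62.4
```

arm_command:
  series:
    - [[0,0,0,0,0,0,5.0],[0,0,0,0,0,0,7.0],[0,0,0,0,0,0,7.0],[0,0,-1,0,0,0,7.0],[0,0,-3,0,0,0,7.0],[0,0,-4,0,0,0,7.0],[0,0,-4,0,0,0,7.0],[3,0,-1,0,0,0,7.0],[4,0,0,0,0,0,7.0],[4,0,0,0,0,0,7.0],[4,0,0,0,0,0,7.0],[4,0,0,0,0,0,7.0],[0,0,0,0,0,0,7.0],[0,0,0,0,0,0,7.0]]

```text
time_s: 37.4
tool_pos: [0.4687, 0.0094, 0.2475]
orientation: [0.667, 0.745, 0.0, 0.0]
ft_force: [-0.2, -0.4, 0.1]
finger_gap: 0.822
finger_force: 0.0
```

Run:
```python
from h import *
from m2 import top
out=[]
for n in("top","scene"):
    s=snapshot(n); W=cloud(s); out.append(s["img"])
    print(n,"small",top(W,.112,.135,(.489,-.179),.05),"med",top(W,.082,.10,(.489,-.178),.055),"large",top(W,.048,.066,(.489,-.178),.07))
st()
cv2.imwrite("pics/final.png",cv2.convertScaleAbs(np.vstack([cv2.resize(out[0][150:300,220:440],None,fx=2,fy=2),cv2.resize(out[1][90:240,130:350],None,fx=2,fy=2)]),alpha=1.6))
```

```text
top small None med None large (256, 0.4888, -0.1786, array([0.0847, 0.0853]), 6.1, np.float64(0.0586))
scene small None med None large (302, 0.4895, -0.1777, array([0.0875, 0.0896]), 6.5, np.float64(0.0583))
top small (124, 0.4892, -0.1809, array([0.0442, 0.0452]), 5.6, np.float64(0.124)) med (187, 0.4901, -0.1792, array([0.0644, 0.0657]), 6.4, np.float64(0.0927)) large (254, 0.4889, -0.1786, array([0.0846, 0.0858]), 6.3, np.float64(0.0582))
scene small (189, 0.4892, -0.1815, array([0.0486, 0.0489]), 7.3, np.float64(0.1205)) med (247, 0.4913, -0.1787, array([0.0674, 0.0682]), 8.9, np.float64(0.091)) large (305, 0.4888, -0.1767, array([0.0893, 0.086 ]), 4.9, np.float64(0.0575))
t 37.6 p [0.4687 0.0087 0.247 ] q [-0.091 -0.231  1.843 -0.     1.529 -0.2  ] gap 0.82 ff 0.0 F [ 0.6  0.1 -0.8]
x [-0.109  0.994 -0.   ] y [0.994 0.109 0.   ] z [ 0. -0. -1.]
```

View pics/final.png

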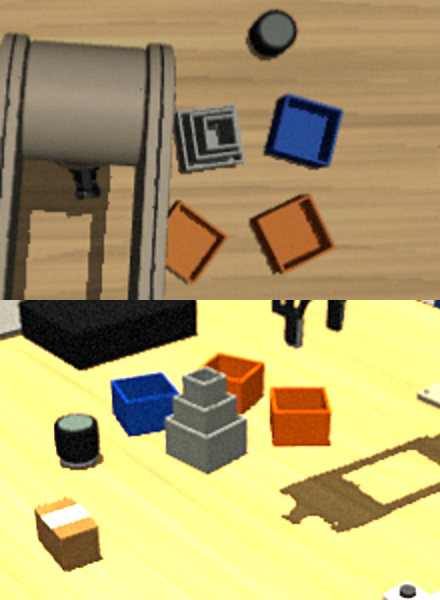

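The three pots are nested, at (210,140) in the top crop and (205,420) in the scene crop. The rims sit at 58, 92 and 124 mm, which is fully seated, and the gripper is clear. I'll hand it in.

```bash
python3 -c "
from cell import arm
print(arm.finish_job())"
```

```text
the job is handed in; nothing more can be done
None
```

Job handed in at about 37.6 s of the 69 s allowed: the narrow pot was stood upright and released, then the middle pot was nested in the widest and the narrow pot in the middle one, all mouth up, with rim heights (58, 92 and 124 mm) showing both fully down.

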